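# Put the bead pot away and snap its cap on

## Robot

A 6-joint arm with a two-finger parallel gripper is mounted at the origin on the work surface. World frame = base frame: x ahead of the robot, y to its left, z up, the work surface at z = 0. Lengths are in m, angles in rad, forces in N, time in s.
With the tool pointing down it reaches from about 0.35 to 0.85 m from the base axis. Payload 8.1 kg.
Tool frame: the origin (TCP) lies between the finger pads; the fingertips stand 11 mm ahead of it and the grasp point (between the pads) lies 8 mm behind it (tips_ahead is the z of the fingertips in the tool frame, in m); z points along the fingers, y is the line along which they close (so a half turn about z gives the same grasp; the last joint's range is limited). The gripper opens to 93 mm and grips with 3 to 60 N. Pads are 15 mm wide; open, the fingers measure 128 mm over their backs; the gripper's body (75 mm by 188 mm) begins 65 mm behind the grasp point.
Start: joints at [-1.304, 0.13, 1.488, -0, 1.523, -0.085], TCP at [0.207, -0.563, 0.23] pointing down, gripper open.
Joint ranges: [-2.96, 2.96], [-0.89, 2.26], [0.02, 2.5], [-1.34, 4.48], [0, 2.73], [-2.66, 2.66]. Speed limits (rad/s): [2.39, 2.39, 2.79, 3.14, 3.14, 3.14].

## Interface

Orientations are given as a rotation vector (axis times angle).
In Python, from plant import read_state, read_camera, close_job, tips_ahead gives the robot as it stands. The module is installed in compiled form; this text tells all that it offers.
- The arm moves only by the tool move_arm, never from a script. Its argument "plan" is a list of rows, each a list of 7 numbers: the turn, a rotation vector about the tool's x, y, z in units of 6 degrees (1.0 is 6 degrees), then the shift along the tool's x, y, z in units of 25 mm (1.0 is 25 mm), then the finger opening in mm, from 0 to 93. A call has exactly 10 rows; each row shifts and turns the commanded pose from where the row before left it, along the tool's axes as they then stand; what a row does not reach is not made up. A row lasts 1/10 s, in which the tool goes at most 50 mm and 8.59 degrees, less where a joint would pass 70% of its speed; a pose out of reach is approached as far as the arm can. A call is refused whole if a number of a shift passes 1 or a number of a turn 1, either way. A call with a gripper value outside its range is refused whole. The fingers move at their own pace and stop on an object; "force" is the grip in N (left out, the last holds). Time passes only in rows, so rows that do not move let the fingers close, or fill a call up. It gives the time, the measured TCP pose, the force, the opening and the grip force at its end, in the units of the state.
- read_state(): the state, without advancing time (a new reading comes with each control period).
- read_camera(name): name is "side" or "top" or "wrist"; returns a dict with "frame" (480x640x3 uint8, red, green, blue), "z_map" (480x640 float32, m along the optical axis (not along the pixel's ray), 0 where there is no reading), "fx", "fy", "cx", "cy" (pixels), "rvec" (rotation vector, rad) and "tvec" (3), from world to camera coordinates, as OpenCV has them. Camera axes: x right, y down, z forward; pixel columns grow to the right and rows downward; lengths in m; the calibration is good to about 2 mm. The wrist camera is an equidistant fisheye: a pixel r from the principal point sees the ray r / f radians off the axis. A picture is of the moment at which its call begins.
- close_job(): hands the job in; it is judged then, once.
The state is a dict: "t": time; "q": joint angles; "dq": joint speeds; "joint_torque": joint torques, N m; "tool_pos": TCP position; "orientation": TCP orientation; "force": force on the tool from outside, world axes, zero at the start; "wrist_torque": the same for the moment, N m; "opening": finger opening in m; "gripper_force": force on a finger pad.
Only numpy, scipy, OpenCV 4.12 (cv2) and the standard library are available. Lean on these libraries where they do the work, as an engineer would, in place of code of your own. Each camera call takes 0.05 s, during which the arm holds its last target. There are 200 camera calls.

## Task

Stand the loose bead pot with the proud orange cap upright on the cork pad in the empty cell of the wooden caddy and let go of it; only then press its cap straight down until it clicks on, and keep pressing after the click. Finish while still holding the snapped cap down with the fingers, the push kept up, and leave the other pots and toys standing where they are.

Things in the scene. Friction and masses are not known exactly. Their poses are not given: they have to be found in the camera images.
- pot: the bead pot to put away: clear round pot with an orange snap cap standing proud. Body 46 mm diameter and 62 mm high, then a 30 mm white neck (the stud), then the cap: 40 mm diameter, 14 mm thick, top 86 mm above the pot's underside while proud, 78 mm when snapped on. About 0.17 kg. Origin: centre of its underside; z up. It starts standing upright on the tray between the robot and the caddy.
- pot_cap (a joint): travel of the orange cap down onto the neck, m: 0 = proud (start), 0.008 = snapped on, and it stays at either. Pushed down from 0 it resists, up to about 9 N near 0.0015, the force then drops, and past 0.004 it snaps down by itself (the click) to 0.008; pressed further it yields elastically, about 5 N at 0.0083, 12 N at 0.0086, 25 N at 0.0091; hard stop at 0.010.
- cap_top (a point): centre of the top face of the orange cap (moves with the cap)
- pad: round cork pad, 52 mm diameter, 3 mm thick, fixed on the floor of the caddy's one empty cell: the pot's place. Origin: centre of its underside, at the middle of the cell; the pot stands on it, 3 mm above the origin.
- caddy: fixed wooden caddy, 66 mm (its x) by 252 mm (its y) by 34 mm high, open on top, a single row of four 58 x 58 mm cells along its y at -93, -31, 31 and 93 mm; walls 4 mm, floor 4 mm. Origin: centre of its underside, which rests on the tray board, 12 mm above the work surface.
- toy_camera: pink plastic toy camera, 45 x 105 x 78 mm; loose bystander, leave alone. Origin: centre of its underside.
- rabbit_bell: white ceramic rabbit-shaped bell, 61 mm across, 97 mm high; loose bystander, leave alone. Origin: centre of its underside.
- push_car: wooden push car, 125 x 68 x 62 mm; loose bystander, leave alone. Origin: centre of its underside.
- bead_jar: glass jar of beads with hinged lid and metal latch, 95 mm across, 96 mm high; loose bystander, leave alone. Origin: centre of its underside.
- pot_blue: clear bead pot already put away in the caddy, closed blue cap, 46 mm diameter, 78 mm high, standing on the floor of its cell; loose bystander, leave alone. Origin: centre of its underside.
- pot_green: clear bead pot already put away in the caddy, closed green cap, 46 mm diameter, 78 mm high, standing on the floor of its cell; loose bystander, leave alone. Origin: centre of its underside.
- pot_yellow: clear bead pot already put away in the caddy, closed yellow cap, 46 mm diameter, 78 mm high, standing on the floor of its cell; loose bystander, leave alone. Origin: centre of its underside.

How it is judged:
On the way, in this order (a step that is already met when the one before it is completed fails the run):
1. the pot stands upright on the pad in the empty cell, let go, its cap still proud (horizontal distance between pot and pad below 0.012 m and z of pot in the frame of pad below 0.006 m and angle between pot's own z axis and vertical below 0.08 rad and value of joint pot_cap below 0.003 m and contact force between the fingers and pot below 0.2 N), for 0.2 s.
2. the cap has snapped onto the neck of the pot in its cell (horizontal distance between pot and pad below 0.012 m and z of pot in the frame of pad below 0.006 m and angle between pot's own z axis and vertical below 0.08 rad and value of joint pot_cap above 0.0072 m), for 0.2 s.
At the end, for the whole second after the job is handed in: The pot is at rest on the cork pad: upright within 0.08 rad, centre within 12 mm of the pad's, underside less than 6 mm above the pad's origin. The cap is snapped on and held down past its rest point (joint above 0.0081 m), fingers pushing with more than 2.5 N, through the last second (horizontal distance between pot and pad below 0.012 m and z of pot in the frame of pad below 0.006 m and angle between pot's own z axis and vertical below 0.08 rad and value of joint pot_cap above 0.0081 m and contact force between the fingers and pot above 2.5 N and linear speed of pot below 0.02 m/s); the arm keeps its last pose, push and grip.
It fails at once if one of the other pots is shifted more than 30 mm or tipped over (distance of any of pot_blue, pot_green, pot_yellow from where it was at the start of the episode above 0.03 m or angle between any of pot_blue, pot_green, pot_yellow's own z axis and vertical above 0.5 rad).
It fails at once if the camera, bell, car or bead jar is shifted more than 30 mm or tipped over (distance of any of toy_camera, rabbit_bell, push_car, bead_jar from where it was at the start of the episode above 0.03 m or angle between any of toy_camera, rabbit_bell, push_car, bead_jar's own z axis and vertical above 0.5 rad).
It also fails if it takes over 58 s, if anything falls off the work surface, if the arm or the gripper's body presses on something with over 40 N, if the wrist force passes 120 N, or if a joint passes its speed limit or range.

## Working session

There is one attempt and no reset: what is moved stays moved. The work goes in short steps, Python scripts to look and compute and a tool call to move; the robot and the scene stay as the last step left them, time stands still between calls to the robot, and variables do not carry over. Pictures are saved under pics/ and viewed, at most 10 in all, crops included, and the job is handed in when it is done.

Besides the shell and the picture viewer there is one more tool, called as a command line: name --pt "numbers of a row" for each row, then --argument value for the rest. move_arm: Moves the arm, as the interface text tells. Its arguments: {"type":"object","properties":{"plan":{"type":"array","items":{"type":"array","items":{"type":"number"}}},"force":{"type":"number"}},"required":["plan"]}

```bash
mkdir -p pics; cat > h.py <<'E'
import numpy as np, cv2
from plant import *
def cam(n):
    c=read_camera(n); R=cv2.Rodrigues(np.array(c['rvec'],float))[0]; return c,R,np.array(c['tvec'],float).ravel()
def ray(c,R,t,u,v):
    d=np.array([(u-c['cx'])/c['fx'],(v-c['cy'])/c['fy'],1.]); return -R.T@t, R.T@d
def onz(c,R,t,u,v,z):
    o,d=ray(c,R,t,u,v); return o+d*(z-o[2])/d[2]
def save(c,f): cv2.imwrite('pics/'+f,c['frame'][:,:,::-1])
E
python3 - <<'E'
from h import *
for n in('top','side'):
    c,R,t=cam(n); save(c,n+'1.png'); print(n,-R.T@t,c['fx'],c['cx'],c['cy']); print(R)
print(read_state(),tips_ahead)
E
```

```text
top [ 0.40550793 -0.00646775  1.00664021] 471.0176852534047 318.1924374310184 249.1267517412393
[[ 0.02471111 -0.99969301  0.00180455]
 [-0.98431384 -0.0246463  -0.17469638]
 [ 0.17468723  0.0025407  -0.9846207 ]]
side [0.19195856 0.52851805 0.8402504 ] 473.01630684306843 324.9361606671211 238.32378924536064
[[-0.80482322 -0.59348916  0.00549613]
 [-0.45383352  0.60941745 -0.65011192]
 [ 0.38248493 -0.5257195  -0.75981859]]
{'t': 0.1, 'q': array([-1.30438277e+00,  1.31075720e-01,  1.48915219e+00,  2.39798432e-05,
        1.52301745e+00, -8.54192693e-02]), 'dq': array([-0.00069195, -0.00086876, -0.0027232 , -0.0007831 , -0.00028924,
        0.00034146]), 'joint_torque': array([ 1.08855449e-03, -5.61340714e+01, -4.93096268e+01,  7.70394062e-02,
        2.91095866e-02, -9.27948577e-05]), 'tool_pos': array([ 0.20665957, -0.56276184,  0.22870826]), 'orientation': array([-3.09148475e+00, -5.49521398e-01,  1.97043539e-04]), 'force': array([-0.38031608,  0.97402467,  0.79309711]), 'wrist_torque': array([-0.02441602, -0.03263982,  0.0373867 ]), 'gripper_force': 0.0, 'opening': 0.09345672601199174} 0.011
```

View pics/top1.png

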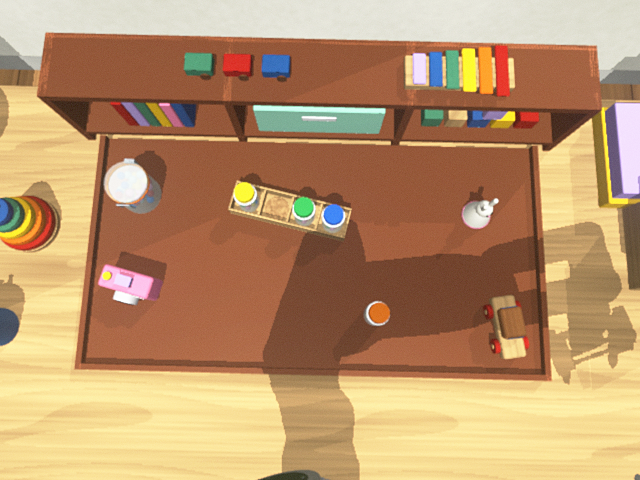

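View pics/side1.png

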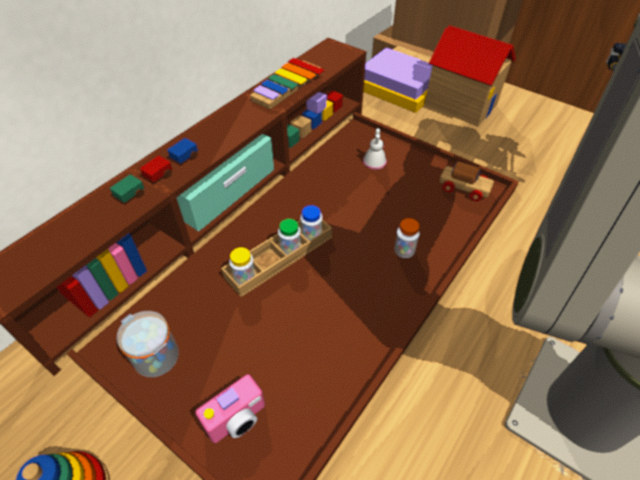

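The top view shows the orange cap at about (378,313), the yellow, green and blue caps at (245,192), (303,208) and (333,215), and the empty cell at about (277,205). The side view agrees, and shows a shelf behind the caddy.

```bash
cat >> h.py <<'E'
HUE={'orange':(5,14),'yellow':(24,32),'green':(50,75),'blue':(105,118)}
def blob(c,k,box):
    x0,y0,x1,y1=box; h=cv2.cvtColor(c['frame'],cv2.COLOR_RGB2HSV)[y0:y1,x0:x1]
    lo,hi=HUE[k]; m=cv2.inRange(h,(lo,170,110),(hi,255,255))
    n,l,s,ce=cv2.connectedComponentsWithStats(m); i=1+np.argmax(s[1:,4]); return ce[i]+[x0,y0],s[i]
E
python3 - <<'E'
from h import *
c,R,t=cam('top')
for k,b,z in(('orange',(360,295,396,331),.098),('yellow',(228,175,262,212),.094),('green',(290,192,318,224),.094),('blue',(320,200,350,232),.094)):
    ce,s=blob(c,k,b); print(k,ce,s,onz(c,R,t,*ce,z).round(4))
def pt(u,v):
    o,d=ray(c,R,t,u,v); return (o+d*c['z_map'][int(v),int(u)]).round(3)
for u,v in((300,90),(300,105),(300,125),(300,140),(378,313),(245,192),(277,205),(277,250),(200,100)): print((u,v),pt(u,v))
# rim points by depth: world z in .040-.052 near caddy
vv,uu=np.mgrid[150:260,210:370]; d=np.stack([(uu-c['cx'])/c['fx'],(vv-c['cy'])/c['fy'],np.ones(uu.shape)],-1)*c['z_map'][150:260,210:370,None]
P=(d-t)@R; m=(P[...,2]>.040)&(P[...,2]<.053)
Q=P[m][:,:2].astype(np.float32); print(len(Q)); r=cv2.minAreaRect(Q*1000); print(r, cv2.boxPoints(r))
im=c['frame'][150:260,210:370].copy(); im=cv2.resize(im,None,fx=4,fy=4,interpolation=cv2.INTER_CUBIC); mm=cv2.resize(m.astype(np.uint8)*255,None,fx=4,fy=4,interpolation=0)
im[mm>0]=im[mm>0]//2+[0,0,127]; cv2.imwrite('pics/c2.png',im[:,:,::-1])
E
```

```text
orange [379.02484472 312.49378882] [  9   8  21  20 322] [ 0.4465 -0.1236  0.098 ]
yellow [243.63333333 191.71      ] [  6   7  20  20 300] [0.6809 0.1487 0.094 ]
green [310. 210.] [17 13  5 10 14] [0.6464 0.0142 0.094 ]
blue [333.11347518 214.09219858] [  4   5  19  19 282] [ 0.6391 -0.0321  0.094 ]
(300, 90) [0.846 0.037 0.201]
(300, 105) [0.822 0.036 0.191]
(300, 125) [0.83  0.04  0.088]
(300, 140) [0.833 0.043 0.003]
(378, 313) [ 0.445 -0.121  0.1  ]
(245, 192) [0.68  0.146 0.094]
(277, 205) [0.675 0.088 0.02 ]
(277, 250) [0.578 0.084 0.013]
(200, 100) [0.82  0.219 0.204]
856
((660.080078125, 57.864837646484375), (251.71205139160156, 67.27371978759766), 77.27555847167969) [[599.548    -57.491318]
 [665.16956  -72.30919 ]
 [720.6122   173.221   ]
 [654.9906   188.03886 ]]
```

View pics/c2.png

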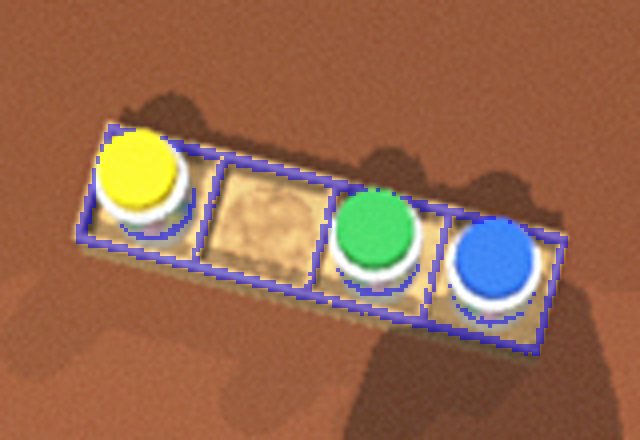

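The overlay shows the rim fit is right (251.7 x 67.3 mm against the given 252 x 66), with the empty cell second from the left at crop (265,225). Cell centre is about (0.667, 0.088), and the pot is at (0.4465, -0.1236). I will grasp across the caddy's x so the fingers keep clear of the neighbouring pots.

```bash
cat >> h.py <<'E'
from scipy.spatial.transform import Rotation as Ro
POT=np.array([.4465,-.1236]); CELL=np.array([.6669,.0881]); CX=np.array([.9755,-.220,0])
def go(p=None,lbl=''):
    s=read_state(); M=Ro.from_rotvec(s['orientation']).as_matrix()
    cy=CX@M; a=np.degrees(np.arctan2(-cy[0],cy[1])); a=(a+90)%180-90
    print(lbl,'pos',s['tool_pos'].round(4),'z',M[:,2].round(4),'turn units',round(a/6,2),'q6',round(s['q'][5],2),'F',s['force'].round(2),'open',s['opening'].round(4),'t',s['t'])
    if p is not None: print('shift units',(M.T@(np.array(p)-s['tool_pos'])/.025).round(3)); print('after turn',((M@Ro.from_rotvec([0,0,np.radians(a)]).as_matrix()).T@(np.array(p)-s['tool_pos'])/.025).round(3))
E
python3 -c "
from h import *
go([*POT,.2])"
```

```text
Traceback (most recent call last):
  File "h.py", line 20, in go
    print(lbl,'pos',s['tool_pos'].round(4),'z',M[:,2].round(4),'turn units',round(a/6,2),'q6',round(s['q'][5],2),'F',s['force'].round(2),'open',s['opening'].round(4),'t',s['t'])
                                                                                                                                                ^^^^^^^^^^^^^^^^^^
AttributeError: 'float' object has no attribute 'round'
```

```bash
sed -i "s/s\['opening'\].round(4)/round(s['opening'],4)/" h.py
python3 -c "
from h import *
go([*POT,.2])"
```

```text
pos [ 0.2067 -0.5628  0.2288] z [-4.0e-04  1.4e-03 -1.0e+00] turn units -9.52 q6 -0.09 F [ 0.56 -0.11  0.06] open 0.0932 t 0.15
shift units [ 15.06  -13.185   1.174]
after turn [19.247  5.494  1.174]
```

move_arm --pt "0 0 -0.95 0 0 0 93" --pt "0 0 -0.95 0 0 0 93" --pt "0 0 -0.95 0 0 0 93" --pt "0 0 -0.95 0 0 0 93" --pt "0 0 -0.95 0 0 0 93" --pt "0 0 -0.95 0 0 0 93" --pt "0 0 -0.95 0 0 0 93" --pt "0 0 -0.95 0 0 0 93" --pt "0 0 -0.95 0 0 0 93" --pt "0 0 -0.97 0 0 0 93"

```text
t: 1.15
tool_pos: [0.2067, -0.563, 0.2292]
orientation: [-2.449, -1.966, -0.001]
force: [0.7, -0.1, 0.1]
opening: 0.0935
gripper_force: 0.0
```

move_arm --pt "0 0 0 0.96 0.27 0 93" --pt "0 0 0 0.96 0.27 0 93" --pt "0 0 0 0.96 0.27 0 93" --pt "0 0 0 0.96 0.27 0 93" --pt "0 0 0 0.96 0.27 0 93" --pt "0 0 0 0.96 0.27 0 93" --pt "0 0 0 0.96 0.27 0 93" --pt "0 0 0 0.96 0.27 0 93" --pt "0 0 0 0.96 0.27 0 93" --pt "0 0 0 0.96 0.27 0 93"

```text
t: 2.15
tool_pos: [0.3257, -0.3429, 0.2294]
orientation: [-2.454, -1.961, -0.0]
force: [-0.7, 0.5, -0.3]
opening: 0.093
gripper_force: 0.0
```

move_arm --pt "0 0 0 0.96 0.27 0 93" --pt "0 0 0 0.96 0.27 0 93" --pt "0 0 0 0.96 0.27 0 93" --pt "0 0 0 0.96 0.27 0 93" --pt "0 0 0 0.96 0.27 0 93" --pt "0 0 0 0.96 0.27 0 93" --pt "0 0 0 0.96 0.27 0 93" --pt "0 0 0 0.96 0.27 0 93" --pt "0 0 0 0.96 0.27 0 93" --pt "0 0 0 0 0 0 93"

```text
t: 3.15
tool_pos: [0.433, -0.1445, 0.2294]
orientation: [-2.451, -1.964, -0.001]
force: [0.7, 0.0, 0.5]
opening: 0.0929
gripper_force: 0.0
```

```bash
python3 - <<'E'
from h import *
c,R,t=cam('wrist'); save(c,'w1.png'); print({k:c[k] for k in('fx','fy','cx','cy')})
def wray(u,v):
    x,y=(u-c['cx'])/c['fx'],(v-c['cy'])/c['fy']; r=np.hypot(x,y); d=np.array([np.sin(r)*x/r,np.sin(r)*y/r,np.cos(r)]); return -R.T@t,R.T@d
ce,s=blob(c,'orange',(0,0,640,480)); o,d=wray(*ce); print(ce,s,o,(o+d*(.098-o[2])/d[2]).round(4))
go([*POT,.058])
E
```

```text
{'fx': 371.64829954431775, 'fy': 371.64829954431775, 'cx': 322.7739910318652, 'cy': 251.7008179624919}
[343.13963964 232.36486486] [312 221  44  24 222] [ 0.4474407  -0.07633057  0.38474535] [ 0.4498 -0.1388  0.098 ]
 pos [ 0.4325 -0.1457  0.2294] z [-5.e-04  2.e-04 -1.e+00] turn units 0.02 q6 -0.22 F [-0.26 -0.87 -0.04] open 0.0927 t 3.2
shift units [0.985 0.358 6.855]
after turn [0.986 0.356 6.855]
```

View pics/w1.png

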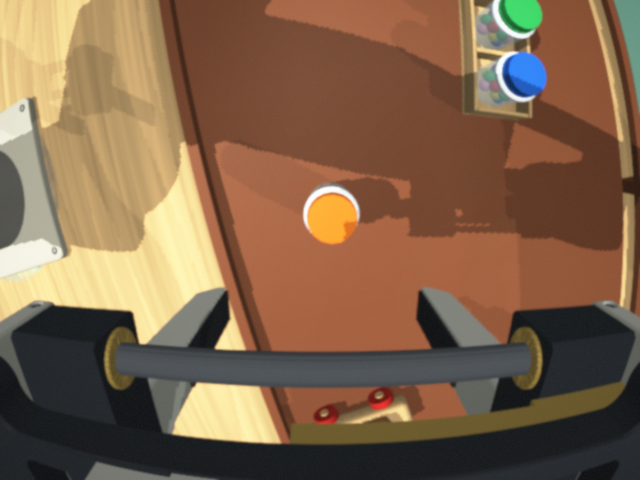

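The wrist view shows the whole cap at about (332,218), between the fingers' lines. My mask caught only its shaded corner, so I recompute with the eyeballed centre.

```bash
cat >> h.py <<'E'
def wpt(c,R,t,u,v,z):
    x,y=(u-c['cx'])/c['fx'],(v-c['cy'])/c['fy']; r=np.hypot(x,y); d=R.T@np.array([np.sin(r)*x/r,np.sin(r)*y/r,np.cos(r)]); o=-R.T@t; return o+d*(z-o[2])/d[2]
HUE['orange']=(5,20)
E
python3 - <<'E'
from h import *
c,R,t=cam('wrist'); ce,s=blob(c,'orange',(280,170,390,260)); print(ce,s,wpt(c,R,t,*ce,.098)); print(wpt(c,R,t,332,218,.098))
E
```

```text
[332.21745789 217.01225115] [  29   22   48   51 1959] [ 0.44342289 -0.12624102  0.098     ]
[ 0.44308961 -0.12697032  0.098     ]
```

move_arm --pt "0 0 0 0.92 0.31 0 93" --pt "0 0 0 0 0 0.9 93" --pt "0 0 0 0 0 1 93" --pt "0 0 0 0 0 1 93" --pt "0 0 0 0 0 1 93" --pt "0 0 0 0 0 1 93" --pt "0 0 0 0 0 1 93" --pt "0 0 0 0 0 0.6 93" --pt "0 0 0 0 0 0.43 93" --pt "0 0 0 0 0 0 93"

```text
t: 4.25
tool_pos: [0.4435, -0.1262, 0.0549]
orientation: [-2.453, -1.959, 0.002]
force: [-0.5, 0.2, 0.4]
opening: 0.093
gripper_force: 0.0
```

move_arm --pt "0 0 0 0 0 0 70" --pt "0 0 0 0 0 0 60" --pt "0 0 0 0 0 0 52" --pt "0 0 0 0 0 0 48" --pt "0 0 0 0 0 0 44" --pt "0 0 0 0 0 0 42" --pt "0 0 0 0 0 0 40" --pt "0 0 0 0 0 0 40" --pt "0 0 0 0 0 0 40" --pt "0 0 0 0 0 0 40" --force 15

```text
t: 5.25
tool_pos: [0.445, -0.126, 0.0565]
orientation: [2.454, 1.962, 0.0]
force: [-0.9, 0.9, 2.8]
opening: 0.0461
gripper_force: 15.0
```

move_arm --pt "0 0 0 0 0 -0.3 40" --pt "0 0 0 0 0 -0.5 40" --pt "0 0 0 0 0 -0.7 40" --pt "0 0 0 0 0 -0.7 40" --pt "0 0 0 0 0 -0.7 40" --pt "0 0 0 0 0 -0.7 40" --pt "0 0 0 0 0 -0.6 40" --pt "0 0 0 0 0 -0.4 40" --pt "0 0 0 0 0 -0.2 40" --pt "0 0 0 0 0 0 40" --force 20

```text
t: 6.25
tool_pos: [0.4452, -0.1261, 0.177]
orientation: [2.453, 1.961, 0.001]
force: [-0.1, -1.1, -0.8]
opening: 0.0458
gripper_force: 20.0
```

```bash
python3 - <<'E'
from h import *
go([*CELL,.176])
E
```

```text
pos [ 0.4452 -0.1261  0.177 ] z [ 9.e-04 -4.e-04 -1.e+00] turn units -0.0 q6 -0.16 F [-0.13 -1.13 -0.83] open 0.0458 t 6.25
shift units [10.311  6.762  0.045]
after turn [10.309  6.764  0.045]
```

move_arm --pt "0 0 0 0.3 0.2 0 40" --pt "0 0 0 0.6 0.4 0 40" --pt "0 0 0 0.8 0.5 0 40" --pt "0 0 0 0.8 0.5 0 40" --pt "0 0 0 0.8 0.5 0 40" --pt "0 0 0 0.8 0.5 0 40" --pt "0 0 0 0.8 0.5 0 40" --pt "0 0 0 0.8 0.5 0 40" --pt "0 0 0 0.8 0.5 0 40" --pt "0 0 0 0.8 0.5 0 40"

```text
t: 7.25
tool_pos: [0.5975, 0.0282, 0.1747]
orientation: [-2.453, -1.961, 0.002]
force: [0.4, 0.9, -1.3]
opening: 0.0459
gripper_force: 20.0
```

move_arm --pt "0 0 0 0.8 0.5 0 40" --pt "0 0 0 0.7 0.5 0 40" --pt "0 0 0 0.6 0.5 0 40" --pt "0 0 0 0.5 0.4 0 40" --pt "0 0 0 0.3 0.2 0 40" --pt "0 0 0 0.11 0.06 0 40" --pt "0 0 0 0 0 0 40" --pt "0 0 0 0 0 0 40" --pt "0 0 0 0 0 0 40" --pt "0 0 0 0 0 0 40"

```text
t: 8.25
tool_pos: [0.6664, 0.0878, 0.1766]
orientation: [2.454, 1.961, 0.0]
force: [-0.2, -0.1, -2.2]
opening: 0.0457
gripper_force: 20.0
```

```bash
python3 - <<'E'
from h import *
c,R,t=cam('wrist'); save(c,'w2.png')
ce,s=blob(c,'orange',(200,170,450,420)); print(ce,s)
# rim/cell corners by eye later; project cell centre
s_=read_state(); print(s_['tool_pos'])
def proj(P):
    p=R@np.array(P)+t; th=np.arctan2(np.hypot(p[0],p[1]),p[2]); k=th/np.hypot(p[0],p[1])*c['fx']; return p[0]*k+c['cx'],p[1]*k+c['cy']
th=np.array([.2200,.9755]); ax=np.array([.9755,-.22]); im=c['frame'].copy()
for sx in(-33,33):
  for y in(0,62,126,-126): 
    P=np.r_[np.array([.6601,.0579])+ax*sx/1000+th*y/1000,.046]; q=proj(P); cv2.circle(im,(int(q[0]),int(q[1])),3,(255,0,255),-1)
cv2.imwrite('pics/w2.png',im[:,:,::-1])
go([*CELL,.063])
E
```

```text
[322.68372982 327.6584537 ] [  68  127  110   55 4708]
[0.66641828 0.08786558 0.17663339]
 pos [0.6664 0.0879 0.1766] z [ 2.e-04  0.e+00 -1.e+00] turn units -0.01 q6 0.28 F [-0.21  0.22 -1.45] open 0.046 t 8.3
shift units [0.013 0.016 4.545]
after turn [0.013 0.016 4.545]
```

View pics/w2.png

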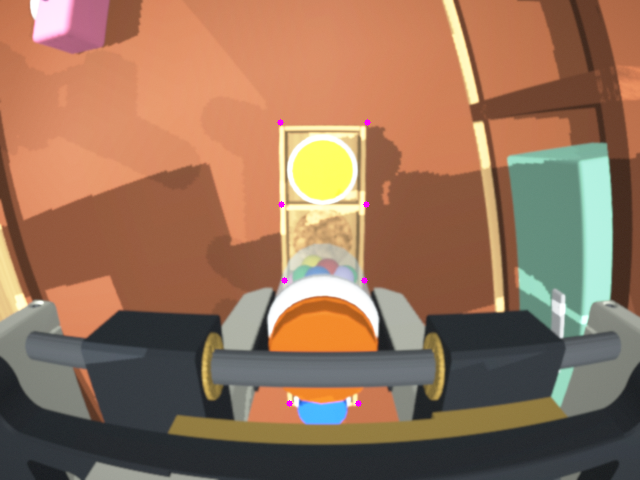

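The picture shows the pot hanging over the second cell. The projected rim points agree with the seen rim to about 2–3 px: divider at row 207 against 204, side walls at columns 283 and 364. I shift 1 mm and go down.

move_arm --pt "0 0 0 -0.03 0 0.3 40" --pt "0 0 0 0 0 0.6 40" --pt "0 0 0 0 0 0.6 40" --pt "0 0 0 0 0 0.6 40" --pt "0 0 0 0 0 0.5 40" --pt "0 0 0 0 0 0.4 40" --pt "0 0 0 0 0 0.4 40" --pt "0 0 0 0 0 0.4 40" --pt "0 0 0 0 0 0.3 40" --pt "0 0 0 0 0 0.2 40"

```text
t: 9.3
tool_pos: [0.6662, 0.0875, 0.0681]
orientation: [-2.454, -1.961, 0.001]
force: [1.1, 0.3, -1.8]
opening: 0.0459
gripper_force: 20.0
```

move_arm --pt "0 0 0 0 0 0 40" --pt "0 0 0 0 0 0.06 40" --pt "0 0 0 0 0 0.04 40" --pt "0 0 0 0 0 0.04 40" --pt "0 0 0 0 0 0.04 40" --pt "0 0 0 0 0 0.02 40" --pt "0 0 0 0 0 0 40" --pt "0 0 0 0 0 0 40" --pt "0 0 0 0 0 0 40" --pt "0 0 0 0 0 0 40"

```text
t: 10.3
tool_pos: [0.6664, 0.0875, 0.0639]
orientation: [2.454, 1.962, 0.0]
force: [0.4, -0.5, -1.2]
opening: 0.0454
gripper_force: 20.0
```

Force still reads the pot's weight, so I lower a little more until it touches.

move_arm --pt "0 0 0 0 0 0.02 40" --pt "0 0 0 0 0 0.02 40" --pt "0 0 0 0 0 0.02 40" --pt "0 0 0 0 0 0 40" --pt "0 0 0 0 0 0 40" --pt "0 0 0 0 0 0 40" --pt "0 0 0 0 0 0 40" --pt "0 0 0 0 0 0 40" --pt "0 0 0 0 0 0 40" --pt "0 0 0 0 0 0 40"

```text
t: 11.3
tool_pos: [0.6666, 0.0875, 0.0636]
orientation: [2.454, 1.961, 0.001]
force: [-3.9, -0.4, 6.7]
opening: 0.0455
gripper_force: 20.0
```

```bash
python3 - <<'E'
from h import *
go()
E
```

```text
pos [0.6666 0.0875 0.0636] z [ 6.e-04  0.e+00 -1.e+00] turn units -0.0 q6 0.28 F [-3.91 -0.45  6.67] open 0.0455 t 11.3
```

Contact at the expected height. I release it and rise.

move_arm --pt "0 0 0 0 0 -0.02 46" --pt "0 0 0 0 0 0 48" --pt "0 0 0 0 0 0 52" --pt "0 0 0 0 0 0 58" --pt "0 0 0 0 0 0 64" --pt "0 0 0 0 0 0 70" --pt "0 0 0 0 0 0 70" --pt "0 0 0 0 0 0 70" --pt "0 0 0 0 0 0 70" --pt "0 0 0 0 0 0 70"

```text
t: 12.3
tool_pos: [0.6664, 0.0875, 0.0629]
orientation: [2.454, 1.962, 0.0]
force: [0.4, -0.7, 0.0]
opening: 0.0698
gripper_force: 0.0
```

move_arm --pt "0 0 0 0 0 -0.4 70" --pt "0 0 0 0 0 -0.7 70" --pt "0 0 0 0 0 -0.7 70" --pt "0 0 0 0 0 -0.7 70" --pt "0 0 0 0 0 -0.7 70" --pt "0 0 0 0 0 -0.7 70" --pt "0 0 0 0 0 -0.5 70" --pt "0 0 0 0 0 -0.2 70" --pt "0 0 0 0 0 0 70" --pt "0 0 0 0 0 0 70"

```text
t: 13.3
tool_pos: [0.6659, 0.0875, 0.1769]
orientation: [-2.453, -1.961, 0.002]
force: [0.1, -0.0, -0.4]
opening: 0.0703
gripper_force: 0.0
```

```bash
python3 - <<'E'
from h import *
go()
c,R,t=cam('side'); save(c,'s2.png')
ce,s=blob(c,'orange',(240,210,300,290)); print(ce,s,onz(c,R,t,*ce,.105))
im=cv2.resize(c['frame'][170:310,190:350],None,fx=4,fy=4)
cv2.imwrite('pics/s2.png',im[:,:,::-1])
c,R,t=cam('wrist'); save(c,'w3.png')
h=cv2.cvtColor(c['frame'],cv2.COLOR_RGB2HSV); ce,s=blob(c,'orange',(200,170,450,420)); print(ce,s,wpt(c,R,t,*ce,.105))
E
```

```text
pos [0.6659 0.0875 0.1769] z [-1.4e-03 -1.0e-04 -1.0e+00] turn units -0.0 q6 0.28 F [ 0.13 -0.04 -0.37] open 0.0703 t 13.3
[263.66089965 237.38062284] [ 14  19  21  18 289] [0.66420187 0.09268189 0.105     ]
[324.26169844 263.46585789] [  95   63   60   61 2885] [0.66597352 0.08892713 0.105     ]
```

View pics/s2.png

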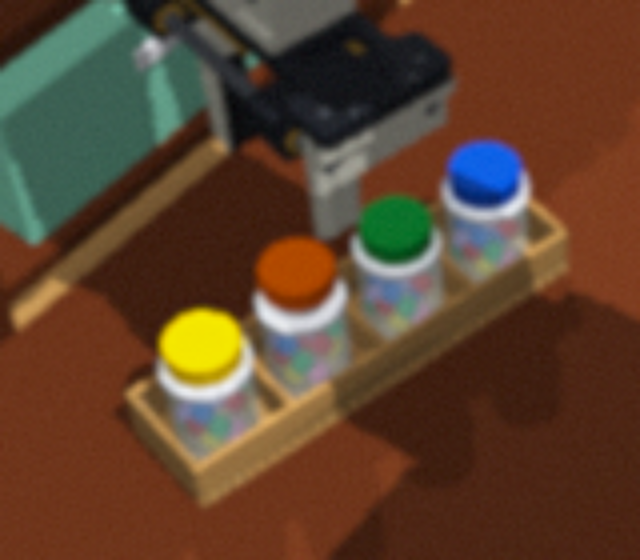

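View pics/w3.png

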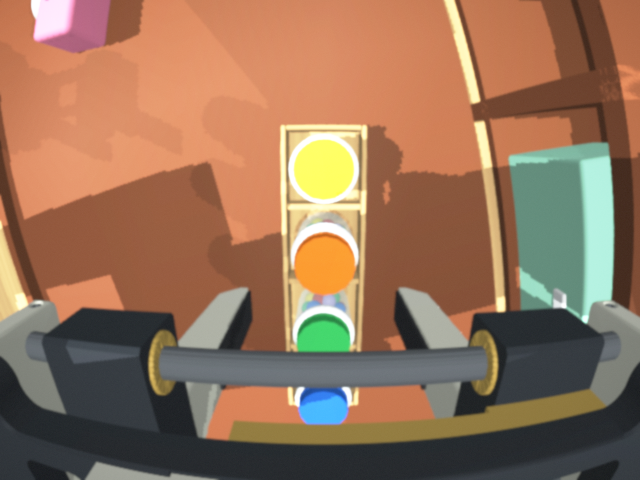

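The side and wrist views both show the pot upright in the second cell, with its cap proud at side crop (297,272) and wrist (324,262). The cap's centre is about (0.666, 0.089–0.092). I now close the fingers and come down over it.

move_arm --pt "0 0 0 0.07 0 0 40" --pt "0 0 0 0 0 0 20" --pt "0 0 0 0 0 0 0" --pt "0 0 0 0 0 0 0" --pt "0 0 0 0 0 0.4 0" --pt "0 0 0 0 0 0.6 0" --pt "0 0 0 0 0 0.6 0" --pt "0 0 0 0 0 0.4 0" --pt "0 0 0 0 0 0.2 0" --pt "0 0 0 0 0 0 0"

```text
t: 14.4
tool_pos: [0.6659, 0.0892, 0.1212]
orientation: [-2.453, -1.961, 0.003]
force: [0.1, 0.5, 0.4]
opening: 0.0004
gripper_force: 0.0
```

move_arm --pt "0 0 0 0 0 0.08 0" --pt "0 0 0 0 0 0.04 0" --pt "0 0 0 0 0 0.04 0" --pt "0 0 0 0 0 0.02 0" --pt "0 0 0 0 0 0.02 0" --pt "0 0 0 0 0 0 0" --pt "0 0 0 0 0 0 0" --pt "0 0 0 0 0 0 0" --pt "0 0 0 0 0 0 0" --pt "0 0 0 0 0 0 0"

```text
t: 15.4
tool_pos: [0.6668, 0.0892, 0.1179]
orientation: [-2.454, -1.962, -0.0]
force: [-0.1, -0.5, -0.9]
opening: 0.0005
gripper_force: 0.0
```

move_arm --pt "0 0 0 0 0 0.03 0" --pt "0 0 0 0 0 0.02 0" --pt "0 0 0 0 0 0.02 0" --pt "0 0 0 0 0 0.02 0" --pt "0 0 0 0 0 0.02 0" --pt "0 0 0 0 0 0.02 0" --pt "0 0 0 0 0 0 0" --pt "0 0 0 0 0 0 0" --pt "0 0 0 0 0 0 0" --pt "0 0 0 0 0 0 0"

```text
t: 16.4
tool_pos: [0.6673, 0.0892, 0.1158]
orientation: [2.453, 1.961, 0.002]
force: [-2.2, -0.2, 6.1]
opening: 0.0002
gripper_force: 3.2
```

move_arm --pt "0 0 0 0 0 0.02 0" --pt "0 0 0 0 0 0.02 0" --pt "0 0 0 0 0 0.02 0" --pt "0 0 0 0 0 0.02 0" --pt "0 0 0 0 0 0.02 0" --pt "0 0 0 0 0 0 0" --pt "0 0 0 0 0 0 0" --pt "0 0 0 0 0 0 0" --pt "0 0 0 0 0 0 0" --pt "0 0 0 0 0 0 0"

```text
t: 17.4
tool_pos: [0.6665, 0.0893, 0.1116]
orientation: [-2.453, -1.961, 0.001]
force: [0.1, -0.0, 0.0]
opening: 0.0004
gripper_force: 0.0
```

The force dropped to zero, which suggests the cap clicked down away from the fingers. I follow it and push.

move_arm --pt "0 0 0 0 0 0.04 0" --pt "0 0 0 0 0 0.04 0" --pt "0 0 0 0 0 0.04 0" --pt "0 0 0 0 0 0.02 0" --pt "0 0 0 0 0 0.02 0" --pt "0 0 0 0 0 0.02 0" --pt "0 0 0 0 0 0 0" --pt "0 0 0 0 0 0 0" --pt "0 0 0 0 0 0 0" --pt "0 0 0 0 0 0 0"

```text
t: 18.4
tool_pos: [0.667, 0.0892, 0.1081]
orientation: [2.454, 1.961, 0.001]
force: [-0.9, -0.1, 6.2]
opening: 0.0009
gripper_force: 2.7
```

move_arm --pt "0 0 0 0 0 0.02 0" --pt "0 0 0 0 0 0.02 0" --pt "0 0 0 0 0 0 0" --pt "0 0 0 0 0 0 0" --pt "0 0 0 0 0 0 0" --pt "0 0 0 0 0 0 0" --pt "0 0 0 0 0 0 0" --pt "0 0 0 0 0 0 0" --pt "0 0 0 0 0 0 0" --pt "0 0 0 0 0 0 0"

```text
t: 19.4
tool_pos: [0.6673, 0.0893, 0.1079]
orientation: [2.453, 1.961, 0.002]
force: [-3.2, -0.3, 9.2]
opening: 0.0006
gripper_force: 4.6
```

```bash
python3 - <<'E'
from h import *
go()
c,R,t=cam('side'); im=cv2.resize(c['frame'][170:310,190:350],None,fx=4,fy=4); cv2.imwrite('pics/s3.png',im[:,:,::-1]); go()
E
```

```text
pos [0.6673 0.0893 0.1079] z [ 1.5e-03  1.0e-04 -1.0e+00] turn units -0.0 q6 0.28 F [-3.21 -0.3   9.19] open 0.0006 t 19.4
 pos [0.6674 0.0893 0.1079] z [ 1.5e-03  1.0e-04 -1.0e+00] turn units -0.0 q6 0.28 F [-2.3   0.31  9.26] open 0.0006 t 19.45
```

View pics/s3.png

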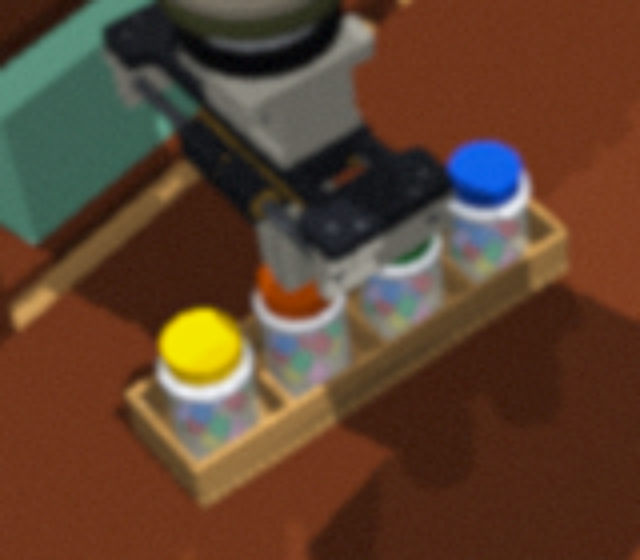

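The picture shows the cap seated at crop (292,295) under the closed fingers. The pot is upright, its neighbours are undisturbed, and the push is steady at 9 N.

```bash
python3 -c "
from plant import *
print(close_job())"
```

```text
the job is handed in; nothing more can be done
None
```

The job is handed in, though no verdict came back: the pot stands upright on the pad in the empty cell, its cap snapped on after release and still held down by the closed fingers at about 9 N, with the other pots and toys left alone.

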